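# Move the condiments to the clean rack in the same order

## Robot

A 6-joint arm with a two-finger parallel gripper is mounted at the origin on a cart in front of the work surface, level with it; the furniture and walls round the work are solid. World frame = base frame: x ahead of the robot, y to its left, z up, the work surface at z = 0. Lengths are in m, angles in rad, forces in N, time in s.
With the tool pointing down it reaches from about 0.275 to 0.825 m from the base axis. Payload 4.9 kg.
Tool frame: the origin (TCP) lies midway between the tips of the shut fingers; the grasp point (between the pads) lies 19 mm behind it (bot.grip_depth is the distance from the TCP to the grasp point, in m); z points along the fingers, y is the line along which they close (so a half turn about z gives the same grasp; the last joint's range is limited). The gripper opens to 85 mm and grips with 20 to 120 N. Pads are 22 mm wide; open, the fingers measure 114 mm over their backs; the gripper's body (76 mm by 85 mm) begins 54 mm behind the grasp point. The pads swing forward as they close: fully open they stand 13 mm farther back than shut.
Start: joints at [-1.389, 0.326, -0.193, 1.052, 0, 1.437], TCP at [0.171, -0.523, 0.211] pointing down, gripper open.
Joint ranges: [-2.65, 2.65], [-0.97, 1.79], [-1.3, 1.35], [-1.93, 2.1], [-1.47, 1.37], [-3.14, 3.14]. Speed limits (rad/s): [2.57, 2.57, 3.14, 3.14, 3.14, 3.14].

## Interface

Orientations are given as a unit quaternion [w, x, y, z].
In Python, from cell import bot gives the robot as it stands. Calls block until the motion is done:
- bot.move_pose(position, orientation): joint-space move of the TCP to a pose.
- bot.move_linear(position, speed=0.15, rotation=None, until_force=None): straight line of the TCP; rotation=None keeps the orientation; speed is the mean speed in m/s. With until_force (N) it stops when the force on the tool has changed by that much, and returns True; else False.
- bot.goto_joints(angles): joint-space move.
- bot.set_gripper(opening, grasp_force=None): opening from 0.0 (shut) to 1.0 (fully open); grasp_force is the grip in N (None keeps the last); returns when the fingers have stopped.
- bot.wait(seconds).
- bot.solve_ik(position, orientation): joint angles nearest the present ones, or None.
- bot.camera(name): name is "scene" or "side" or "wrist"; returns the picture (480x640x3 uint8, red, green, blue); there is no depth.
- bot.calibration(name): a dict with "mtx" (3x3 intrinsics, pixels), "extrinsics" (4x4, takes a point from world to camera coordinates); the wrist camera has in their place "hand_eye" (4x4, takes a point from camera to tool coordinates, whose origin is the TCP and whose axes are the flange's). Camera axes: x right, y down, z forward; pixel columns grow to the right and rows downward; lengths in m; the calibration is good to about 2 mm. A picture is of the moment at which its call begins: read the wrist's pose just before it. calibration takes no time and is no camera call.
A pose or a line that the arm cannot do raises bot.PlanningError and nothing moves.
- bot.close_job(): hands the job in; it is judged then, once.
Trained networks look in the newest picture that a camera, given by its name, has taken for a name from the list of things; names that differ only in an ending like _2 or _b are one class to them, and where a whole thing is asked for, a point or a joint stands for the part that bears it (a point fixed in the world has none). Each returns a list of dicts, best first, with "confidence" (0 to 1); they miss things now and then, are a little off and sometimes report something else, mostly with a low value. They report only what shows in the picture. A call takes as long as a camera call. They do not tell look-alikes from the thing itself.
- bot.search_frame(camera, thing): "bbox" ([left, top, width, height] in pixels, round what is visible of it).
Readings, each from a call of its own:
- bot.read_clock(): time.
- bot.read_joint_positions(): joint angles.
- bot.read_joint_vel(): joint speeds.
- bot.read_joint_efforts(): joint torques, N m.
- bot.read_position(): TCP position.
- bot.read_tool_rot(): TCP orientation.
- bot.read_ft_force(): force on the tool from outside, world axes, zero at the start.
- bot.read_moment(): the same for the moment, N m.
- bot.read_gripper_width(): opening from 0.0 (shut) to 1.0 (fully open).
- bot.read_finger_force(): force on a finger pad.
Only numpy, scipy, OpenCV 4.12 (cv2) and the standard library are available. Lean on these libraries where they do the work, as an engineer would, in place of code of your own. Each camera call takes 0.05 s, during which the arm holds its last target. There are 200 camera calls.

## Task

The old wooden rack is to be washed: move the four condiment containers from it to the empty aluminium rack, keeping them in the same order from left to right. Stand each one upright and centred on its own dark rubber pad, let go of it, and do not knock any of them over on the way.

Things in the scene. Friction and masses are not known exactly. Their poses are not given: they have to be found in the camera images.
- spice_jar_center (a point): The slender spice jar, the tallest of the four: 41 mm diameter, 105 mm high, clear glass with a paper label and a wide dark brown cap of the same diameter; loose, upright, in one of the four places of the old rack. The point is its centre, half-way up (52.5 mm above its underside), z up along its axis. Neighbours' axes are 80 mm away: grip it across the row (along the rack's x).
- shaker_center (a point): The glass shaker: 44 mm diameter over its lower 74 mm, 90 mm high in all, with a narrower (34 mm) grey domed top with small holes; loose, upright, in one of the four places of the old rack. The point is its centre, half-way up (45 mm above its underside), z up along its axis. Neighbours' axes are 80 mm away: grip it across the row (along the rack's x).
- squat_jar_center (a point): The squat wide jar, the lowest of the four: 57 mm diameter, 58 mm high, glass with pink filling and a flat white screw lid nearly as wide; loose, upright, in one of the four places of the old rack. The point is its centre, half-way up (29 mm above its underside), z up along its axis. Neighbours' axes are 80 mm away: grip it across the row (along the rack's x).
- honey_jar_center (a point): The wide jar of medium height: 63 mm diameter, 82 mm high, glass with amber filling and a flat tan screw lid; loose, upright, in one of the four places of the old rack. The point is its centre, half-way up (41 mm above its underside), z up along its axis. Neighbours' axes are 80 mm away: grip it across the row (along the rack's x).
- pad_spice_jar: Fixed round dark rubber pad, 66 mm diameter, 3 mm thick, in the old rack, on which the spice jar stands at the start. It stays where it is and so marks the place that this thing had in the row. Origin: centre of its underside.
- pad_shaker: Fixed round dark rubber pad, 66 mm diameter, 3 mm thick, in the old rack, on which the shaker stands at the start. It stays where it is and so marks the place that this thing had in the row. Origin: centre of its underside.
- pad_squat_jar: Fixed round dark rubber pad, 66 mm diameter, 3 mm thick, in the old rack, on which the squat jar stands at the start. It stays where it is and so marks the place that this thing had in the row. Origin: centre of its underside.
- pad_honey_jar: Fixed round dark rubber pad, 66 mm diameter, 3 mm thick, in the old rack, on which the honey jar stands at the start. It stays where it is and so marks the place that this thing had in the row. Origin: centre of its underside.
- old_rack: Old rack, left or right on the worktop: fixed light wooden board, 80 mm (x) by 334 (y) on small feet, edges 18 high, end cheeks 40 high. Origin: centre of its underside; y along the row to the robot's left, x across it away from the robot (turned at most 0.1 rad). Four places at y = +120, +40, -40, -120 mm (left to right), x = 0, on dark rubber pads with tops 17 mm above the worktop.
- new_rack: New rack, empty at the start: fixed aluminium tray, 82 mm (x) by 330 (y) on small feet, edges 17 high, a wire bow handle 45 high at each end. Origin: centre of its underside; axes as for the old rack (y along the row to the left). Four places at y = +120, +40, -40, -120 mm (left to right), x = 0: built-in round dark rubber pads, 66 mm diameter, tops 17 mm above the worktop.
Things that resemble listed ones, but are neither listed nor needed, are in the scene too. Leave any red look-alike of the part that bears shaker_center alone. What is shaped like the part that bears spice_jar_center but green is not meant.

How it is judged:
By the outcome, as a careful person would: the job done as asked, in the order asked, and still so for the second after the job is handed in, with the robot touching nothing.
It also fails if it takes over 112 s, if anything falls off the work surface, if the arm or the gripper's body presses on something with over 40 N, if the wrist force passes 120 N, or if a joint passes its speed limit or range.

## Working session

There is one attempt and no reset: what is moved stays moved. The work goes in short steps, each a Python script; the robot and the scene stay as the last script left them, time stands still between calls to the robot, and variables do not carry over. Pictures are saved under pics/ and viewed, at most 14 in all, crops included, and the job is handed in when it is done.

```bash
mkdir -p pics; ls; python3 - <<'E'
from cell import bot
import cv2,numpy as np
for c in("scene","side"):
    im=bot.camera(c); cv2.imwrite(f"pics/{c}0.png",im[...,::-1])
    k=bot.calibration(c); print(c,np.round(k["mtx"],1).tolist(),np.round(k["extrinsics"],3).tolist())
    for t in("spice_jar_center","shaker_center","squat_jar_center","honey_jar_center","old_rack","new_rack","pad_honey_jar"):
        print(t,[(np.round(d["bbox"]).tolist(),round(d["confidence"],2)) for d in bot.search_frame(c,t)])
print(bot.read_clock(),bot.read_tool_rot(), np.round(bot.calibration("wrist")["hand_eye"],3).tolist())
E
```

```text
pics
scene [[499.9, 0.0, 319.2], [0.0, 499.9, 239.5], [0.0, 0.0, 1.0]] [[-0.913, -0.409, 0.001, 0.465], [-0.26, 0.577, -0.774, 0.202], [0.316, -0.707, -0.633, 1.05], [0.0, 0.0, 0.0, 1.0]]
spice_jar_center [([296.0, 270.0, 23.0, 50.0], 0.61), ([241.0, 272.0, 21.0, 45.0], 0.57)]
shaker_center [([257.0, 335.0, 19.0, 43.0], 0.79), ([182.0, 346.0, 22.0, 38.0], 0.63), ([215.0, 319.0, 24.0, 41.0], 0.56), ([217.0, 295.0, 114.0, 137.0], 0.55)]
squat_jar_center [([271.0, 310.0, 30.0, 40.0], 0.59)]
honey_jar_center [([223.0, 365.0, 40.0, 51.0], 0.78)]
old_rack [([213.0, 295.0, 117.0, 135.0], 0.84)]
new_rack [([352.0, 174.0, 56.0, 81.0], 0.79)]
pad_honey_jar [([242.0, 412.0, 14.0, 8.0], 0.47)]
side [[615.7, 0.0, 322.0], [0.0, 615.7, 233.1], [0.0, 0.0, 1.0]] [[1.0, -0.03, 0.002, -0.504], [-0.012, -0.478, -0.878, 0.086], [0.027, 0.878, -0.478, 1.603], [0.0, 0.0, 0.0, 1.0]]
spice_jar_center [([339.0, 195.0, 14.0, 40.0], 0.94), ([304.0, 192.0, 12.0, 36.0], 0.9), ([300.0, 168.0, 21.0, 25.0], 0.36)]
shaker_center [([304.0, 183.0, 17.0, 16.0], 0.72), ([344.0, 172.0, 15.0, 26.0], 0.69), ([332.0, 187.0, 18.0, 26.0], 0.46)]
squat_jar_center [([314.0, 199.0, 6.0, 23.0], 0.51)]
honey_jar_center [([302.0, 167.0, 18.0, 24.0], 0.76)]
old_rack [([296.0, 187.0, 30.0, 55.0], 0.67)]
new_rack [([276.0, 270.0, 48.0, 104.0], 0.8)]
pad_honey_jar []
0.8 [6.74485513e-05 9.87559967e-01 1.57242824e-01 1.95499728e-05] [[-0.001, -0.955, -0.297, 0.076], [1.0, -0.001, 0.0, -0.001], [-0.001, -0.297, 0.955, -0.163], [0.0, 0.0, 0.0, 1.0]]
```

View pics/scene0.png

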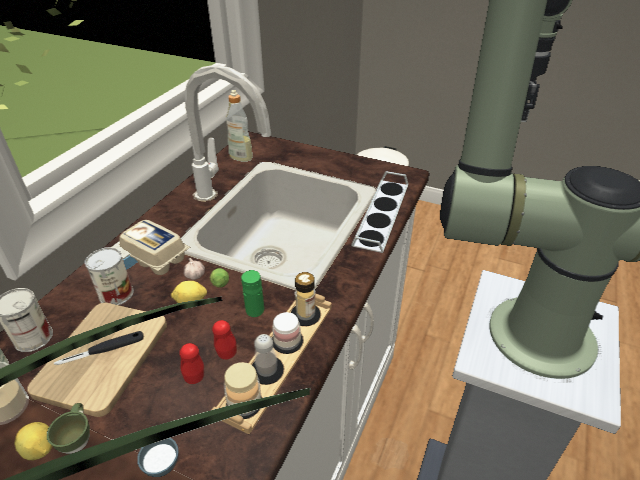

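View pics/side0.png

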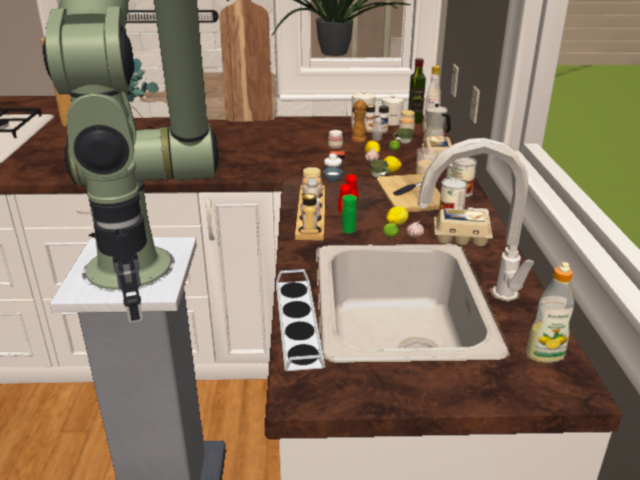

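The scene view shows the old rack running from (225,420) to (325,305). From the +y end it holds the honey jar (241,390), shaker (266,357), squat jar (287,332) and spice jar (305,298). The look-alikes are two red shakers at (192,364) and (225,340), and a green jar at (252,293). The new rack is at (380,212). In the side view the racks are at (312,210) and (298,320).

```bash
cat > h.py <<'E'
from cell import bot
import cv2,numpy as np
def ray(K,T,uv,z):
    R,t=T[:3,:3],T[:3,3]; C=-R.T@t
    d=R.T@np.linalg.inv(K)@np.array([uv[0],uv[1],1.]); return C+d*(z-C[2])/d[2]
def cam(c): k=bot.calibration(c); return np.array(k["mtx"]),np.array(k["extrinsics"])
def quat(yaw):  # tool down, tool y axis at world angle yaw
    from scipy.spatial.transform import Rotation as R
    y=np.array([np.cos(yaw),np.sin(yaw),0]); z=np.array([0,0,-1.]); x=np.cross(y,z)
    q=R.from_matrix(np.c_[x,y,z]).as_quat(); return np.r_[q[3],q[:3]]
def toolT():
    from scipy.spatial.transform import Rotation as R
    p=np.array(bot.read_position()); q=np.array(bot.read_tool_rot())
    T=np.eye(4); T[:3,:3]=R.from_quat(np.r_[q[1:],q[0]]).as_matrix(); T[:3,3]=p; return T
def wristcam(T):
    k=bot.calibration("wrist"); return np.array(k["mtx"]),np.linalg.inv(T@np.array(k["hand_eye"]))
E
python3 - <<'E'
from h import *
K,T=cam("scene")
print("scenecam",-T[:3,:3].T@T[:3,3])
for n,uv,z in [("np1",(392,189),.017),("np4",(371,238),.017),("spicetop",(305,277),.122),("squattop",(287,319),.075),("shakertop",(265,338),.107),("honeytop",(241,372),.099),("green top",(252,275),.105),("redA base",(193,381),0),("redB base",(226,357),0),("faucet base",(205,198),0),("rackendfar",(315,298),.02),("sink",(371,205),0)]:
    print(n,np.round(ray(K,T,uv,z),3))
K,T=cam("side")
for n,uv,z in [("np1",(294,290),.017),("np4",(303,355),.017),("spicetop",(310,199),.122),("spout tip",(424,205),.25),("faucetbase",(506,290),0)]: print(n,np.round(ray(K,T,uv,z),3))
for y in (.3,-.4):
  for yaw in (0,np.pi): print(bot.solve_ik([.45,y,.3],quat(yaw)))
E
```

```text
scenecam [0.14554882 0.81569127 0.82061778]
np1 [ 0.448 -0.379  0.017]
np4 [ 0.428 -0.141  0.017]
spicetop [0.471 0.157 0.122]
squattop [0.474 0.235 0.075]
shakertop [0.476 0.317 0.107]
honeytop [0.481 0.394 0.099]
green top [0.582 0.18  0.105]
redA base [0.6   0.392 0.   ]
redB base [0.573 0.317 0.   ]
faucet base [ 0.932 -0.138  0.   ]
rackendfar [0.47  0.112 0.02 ]
sink [ 0.484 -0.302  0.   ]
np1 [ 0.433 -0.148  0.017]
np4 [ 0.454 -0.388  0.017]
spicetop [0.475 0.139 0.122]
spout tip [ 0.724 -0.168  0.25 ]
faucetbase [ 0.952 -0.136  0.   ]
[ 0.45149257  0.26686084 -0.04715914  1.25677635  0.          2.0222889 ]
[ 0.45149257  0.26686084 -0.04715914  1.25677635  0.         -1.11930375]
[-0.84919181  0.38904032  0.12536862  1.30712463  0.          0.72160452]
[-0.84919181  0.38904032  0.12536862  1.30712463  0.         -2.41998813]
```

```bash
python3 - <<'E'
from h import *
print(np.round(bot.calibration("wrist")["mtx"],1).tolist())
for n,c in (("new",(.442,-.262)),("old",(.475,.275))):
    bot.move_pose([c[0],c[1]+.08,.36],quat(0))
    T=toolT(); im=bot.camera("wrist"); cv2.imwrite(f"pics/w_{n}.png",im[...,::-1]); np.save(n+"T.npy",T)
    for t in("spice_jar_center","shaker_center","squat_jar_center","honey_jar_center","old_rack","new_rack"):
        print(t,[(np.round(d["bbox"]).tolist(),round(d["confidence"],2)) for d in bot.search_frame("wrist",t)])
print(bot.read_clock())
E
```

```text
[[348.6, 0.0, 321.1], [0.0, 348.6, 237.2], [0.0, 0.0, 1.0]]
spice_jar_center []
shaker_center []
squat_jar_center []
honey_jar_center []
old_rack []
new_rack [([285.0, 119.0, 74.0, 225.0], 0.9)]
spice_jar_center [([305.0, 296.0, 31.0, 56.0], 0.88), ([377.0, 280.0, 42.0, 53.0], 0.76)]
shaker_center [([380.0, 199.0, 37.0, 37.0], 0.89), ([307.0, 195.0, 34.0, 40.0], 0.72)]
squat_jar_center [([304.0, 241.0, 39.0, 46.0], 0.85)]
honey_jar_center [([302.0, 130.0, 47.0, 47.0], 0.67)]
old_rack [([295.0, 111.0, 60.0, 220.0], 0.87)]
new_rack [([302.0, 236.0, 40.0, 25.0], 0.42)]
5.125
```

View pics/w_new.png

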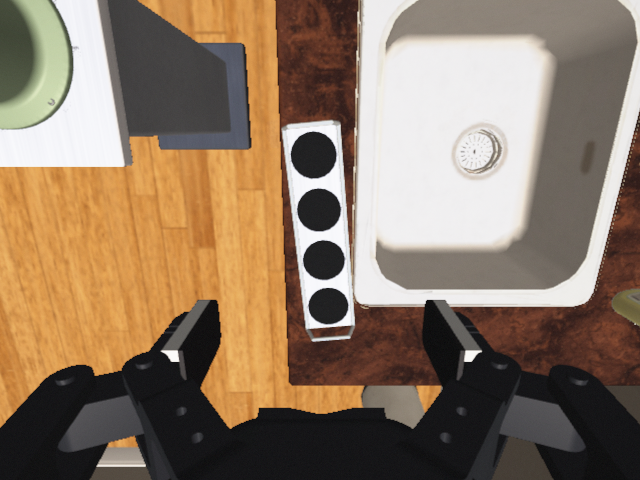

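View pics/w_old.png

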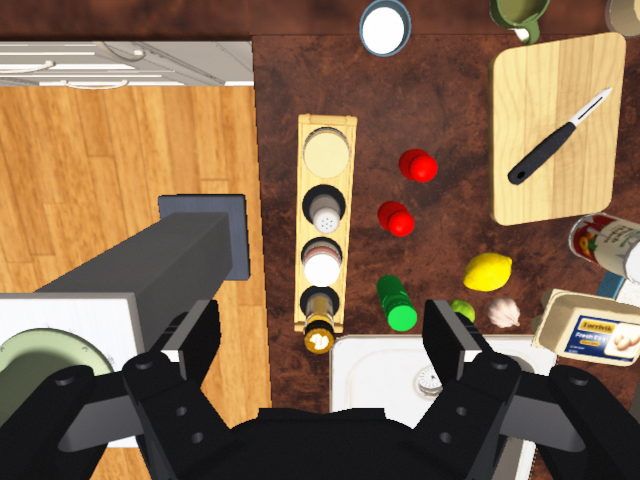

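The wrist views show the new-rack pads at (314,155), (319,210), (324,260) and (328,305). The old-rack tops are the honey lid (326,153), shaker dome (326,218), squat lid (322,265) and spice cap (319,341). The red shakers (418,166) and (397,219) and the green jar (397,300) stand clear to the +x side of the old rack.

```bash
python3 - <<'E'
from h import *
def fit(P):
    s=np.array([.12,.04,-.04,-.12]); P=np.array(P)[:,:2]; c=P.mean(0); d=(s[:,None]*(P-c)).sum(0)
    return c,np.arctan2(-d[0],d[1]),np.linalg.norm(d)/(s@s),P
im=cv2.imread("pics/w_new.png"); K,T=wristcam(np.load("newT.npy"))
m=(im.max(2)<45).astype(np.uint8); m[:, :280]=0; m[:,365:]=0; m[:110]=0; m[335:]=0
n,l,s,c=cv2.connectedComponentsWithStats(m); 
px=sorted([tuple(c[i]) for i in range(1,n) if s[i,4]>500],key=lambda p:p[1]); print(px)
c,a,k,P=fit([ray(K,T,p,.017) for p in px]); print("new",c,a,k,P.round(4).tolist())
np.save("new.npy",[*c,a])
K,T=wristcam(np.load("oldT.npy")); im=cv2.imread("pics/w_old.png")
c,a,k,P=fit([ray(K,T,p,z) for p,z in [((326,153),.099),((326,218),.107),((322,265),.075),((319,341),.122)]]); print("old",c,a,k,P.round(4).tolist())
for n,p,z in [("green",(399,318),.105),("redA",(424,166),.09),("redB",(401,222),.09),("rack e",(299.,118),.04),("rack e2",(357,121),.04)]: print(n,ray(K,T,p,z).round(3))
cv2.imwrite("pics/crop.png",cv2.resize(im[100:370,270:430],None,fx=2.2,fy=2.2,interpolation=cv2.INTER_CUBIC))
E
```

```text
[(np.float64(313.1795195954488), np.float64(154.48988621997472)), (np.float64(318.46623093681916), np.float64(209.44226579520696)), (np.float64(323.39217318900916), np.float64(259.54870940882597)), (np.float64(327.7899239543726), np.float64(305.47148288973386))]
new [ 0.44090268 -0.26041586] 0.09009890852207893 0.9972875899190998 [[0.4301, -0.1412], [0.4373, -0.2207], [0.4446, -0.3001], [0.4516, -0.3796]]
old [0.47784289 0.28495751] -0.04042365339470674 1.0017299580109034 [[0.4813, 0.4028], [0.4814, 0.3255], [0.4765, 0.2506], [0.4722, 0.1609]]
green [0.581 0.185 0.105]
redA [0.601 0.386 0.09 ]
redB [0.578 0.316 0.09 ]
rack e [0.447 0.444 0.04 ]
rack e2 [0.523 0.44  0.04 ]
```

View pics/crop.png

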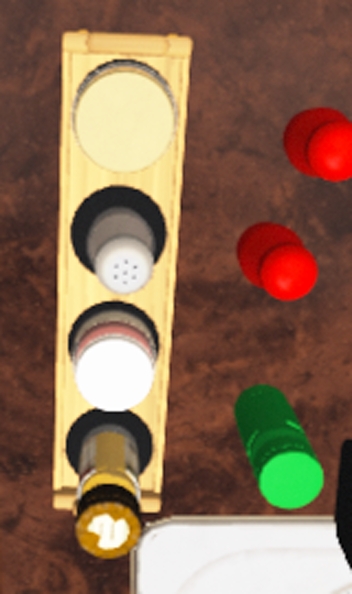

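The crop confirms the four listed jars: honey lid (125,120), shaker dome (125,268), squat lid (115,373) and spice cap (107,528). The red shakers and green jar are separate, off to the right. I'll take one lower view from another place to check the along-row positions.

```bash
python3 - <<'E'
from h import *
bot.move_linear([.475,.285,.30],speed=.25)
T=toolT(); im=bot.camera("wrist"); np.save("old2T.npy",T); cv2.imwrite("pics/w_old2.png",im[...,::-1])
for t in("spice_jar_center","shaker_center","squat_jar_center","honey_jar_center"):
    print(t,[(np.round(d["bbox"]).tolist(),round(d["confidence"],2)) for d in bot.search_frame("wrist",t)])
c=im[30:330,270:430,::-1]
cv2.imwrite("pics/crop2.png",cv2.resize(c,None,fx=2,fy=2,interpolation=cv2.INTER_CUBIC))
K,W=wristcam(T); K1,W1=wristcam(np.load("oldT.npy"))
a=-.0404; c=np.array([.4778,.2830])
for s,z,n in((.12,.099,"h"),(.04,.107,"sh"),(-.04,.075,"sq"),(-.12,.122,"sp")):
    p=np.array([c[0]-s*np.sin(a),c[1]+s*np.cos(a),z]); q=K@(W[:3,:3]@p+W[:3,3]); q=q/q[2]; print(n,q[:2].round(1),"crop",((q[:2]-[270,30])*2).round())
E
```

```text
spice_jar_center [([302.0, 267.0, 38.0, 63.0], 0.91), ([386.0, 251.0, 51.0, 59.0], 0.76)]
shaker_center [([390.0, 156.0, 45.0, 36.0], 0.93), ([414.0, 92.0, 49.0, 37.0], 0.81), ([305.0, 146.0, 40.0, 42.0], 0.57), ([319.0, 124.0, 7.0, 2.0], 0.18)]
squat_jar_center [([302.0, 206.0, 44.0, 51.0], 0.56)]
honey_jar_center [([299.0, 60.0, 59.0, 64.0], 0.56)]
h [328.7  84.2] crop [117. 108.]
sh [325.3 169. ] crop [111. 278.]
sq [322.  235.4] crop [104. 411.]
sp [319.3 317. ] crop [ 99. 574.]
```

View pics/crop2.png

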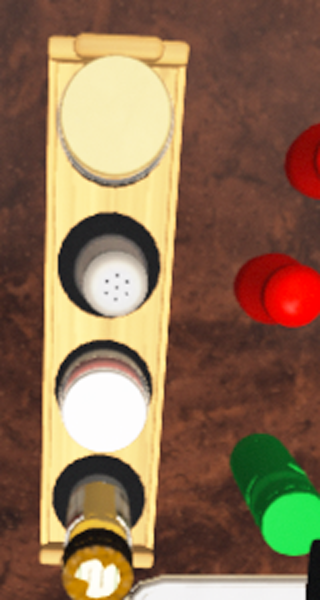

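Crop tops are at (115,114), (115,287), (104,410) and (98,573), which is within about 5 mm of the prediction. I'll use the average of the two views for each jar and move the spice jar first, then check it.

```bash
cat >> h.py <<'E'
AO=-.0404
OBJ={"spice":(.4725,.1627,.082,-.12),"squat":(.4765,.2443,.050,-.04),"shaker":(.4805,.3200,.062,.04),"honey":(.4822,.4005,.062,.12)}
def transfer(n):
    x,y,g,s=OBJ[n]; nx,ny,an=np.load("new.npy"); px,py=nx-s*np.sin(an),ny+s*np.cos(an)
    G=g-bot.grip_depth; up=G+.15
    bot.move_linear([x,y,up],speed=.3,rotation=quat(AO))
    hit=bot.move_linear([x,y,G],speed=.12,until_force=12)
    print(n,"down hit",hit,"t",bot.read_clock())
    if hit: return
    bot.set_gripper(0.,grasp_force=35)
    print("grip",bot.read_gripper_width(),bot.read_finger_force())
    bot.move_linear([x,y,up-.03],speed=.12)
    w=bot.read_gripper_width(); print("held",w)
    if w<.2: return
    bot.move_linear([px,py,up-.03],speed=.25,rotation=quat(an))
    bot.move_linear([px,py,G+.006],speed=.12)
    print("contact",bot.move_linear([px,py,G-.004],speed=.02,until_force=4),bot.read_position()[2]-G)
    bot.set_gripper(1.)
    bot.move_linear([px,py,up],speed=.15); print("t",bot.read_clock())
E
python3 - <<'E'
from h import *
transfer("spice")
im=bot.camera("wrist"); cv2.imwrite("pics/a1.png",im[...,::-1]); np.save("a1T.npy",toolT())
print([d["bbox"] for d in bot.search_frame("wrist","spice_jar_center")])
E
```

```text
spice down hit False t 7.9417
grip 0.4665248574429163 35.12261973693967
held 0.46851245413875225
contact True 0.00025726323258204453
t 15.05
[[297.1, 189.4, 53.8, 69.7]]
```

View pics/a1.png

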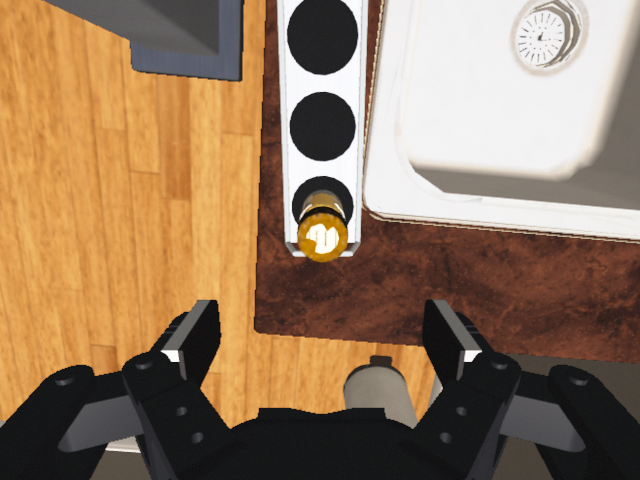

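The spice jar stands upright on the last pad, with its cap centred near (323,238). I'll check its centring and carry on with the squat jar.

```bash
python3 - <<'E'
from h import *
nx,ny,an=np.load("new.npy")
K,T=wristcam(np.load("a1T.npy")); print("spice",ray(K,T,(323,238),.122),"pad",nx+.12*np.sin(an),ny-.12*np.cos(an))
print("pads re-measured",[ray(K,T,p,.017).round(4)[:2] for p in((322,35),(323,126))],[(nx-s*np.sin(an),ny+s*np.cos(an)) for s in(.12,.04)])
transfer("squat"); transfer("shaker")
np.save("a2T.npy",toolT()); im=bot.camera("wrist"); cv2.imwrite("pics/a2.png",im[...,::-1])
E
```

```text
spice [ 0.45250011 -0.38199298  0.122     ] pad 0.4516999303728073 -0.379929117795197
pads re-measured [array([ 0.4373, -0.2215]), array([ 0.4454, -0.3002])] [(np.float64(0.4301054366997441), np.float64(-0.14090259658258342)), (np.float64(0.43730360125743184), np.float64(-0.2205781036534546))]
squat down hit False t 18.7833
grip 0.5948572906526839 34.55944602785166
held 0.5894460720779868
contact True 0.001152540190786401
t 25.7667
shaker down hit False t 29.3917
grip 0.40270960529234884 34.66995603230316
held 0.4015768390114451
contact True 0.00058430031221849
t 36.5667
```

View pics/a2.png

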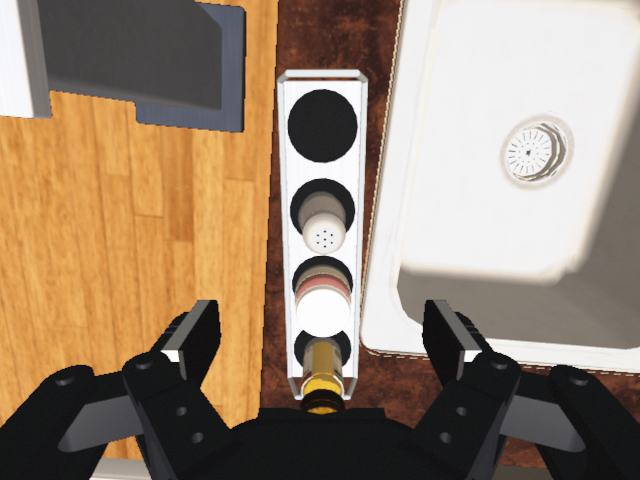

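The squat jar (323,311) and shaker (323,236) stand upright on pads 3 and 2. The shaker read only 34 mm at the grip, so I'll check how well each is centred and then move the honey jar.

```bash
python3 - <<'E'
from h import *
nx,ny,an=np.load("new.npy"); pad=lambda s:np.array((nx-s*np.sin(an),ny+s*np.cos(an)))
K,T=wristcam(np.load("a2T.npy"))
for n,p,z,s in(("shaker",(323,234),.107,.04),("squat",(323,311),.075,-.04),("pad1",(322,126),.017,.12)): print(n,(ray(K,T,p,z)[:2]-pad(s)).round(4))
transfer("honey")
bot.move_linear([nx,ny+.08,.36],speed=.25)
np.save("a3T.npy",toolT()); im=bot.camera("wrist"); c=im[100:360,240:400,::-1]
cv2.imwrite("pics/a3.png",cv2.resize(c,None,fx=2.2,fy=2.2,interpolation=cv2.INTER_CUBIC))
K,T=wristcam(toolT())
for n,z,s in(("honey",.099,.12),("shaker",.107,.04),("squat",.075,-.04),("spice",.122,-.12)):
    q=K@(T[:3,:3]@np.r_[pad(s),z]+T[:3,3]); print(n,"expected crop px",((q[:2]/q[2]-[240,100])*2.2).round())
im=bot.camera("scene"); cv2.imwrite("pics/s1.png",cv2.resize(im[150:280,320:450,::-1],None,fx=4,fy=4,interpolation=cv2.INTER_CUBIC))
E
```

```text
shaker [0.0004 0.0023]
squat [0.0008 0.0001]
pad1 [-0.     -0.0005]
honey down hit False t 40.2417
grip 0.6729030977583741 36.115464107715525
held 0.6674838946381624
contact True 0.0012903075278194662
t 47.1167
honey expected crop px [168. 136.]
shaker expected crop px [169. 282.]
squat expected crop px [170. 391.]
spice expected crop px [170. 544.]
```

View pics/a3.png

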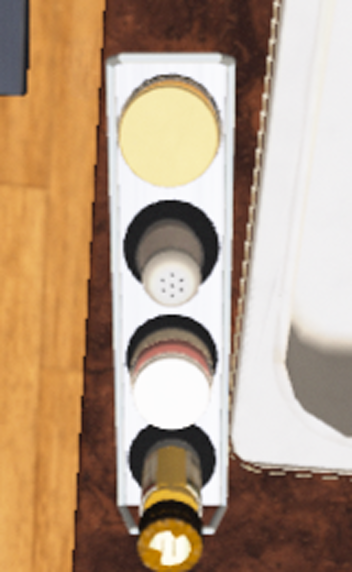

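View pics/s1.png

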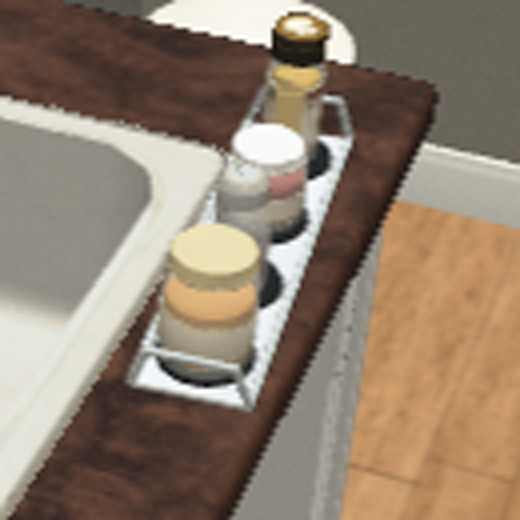

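All four stand upright in order: honey (169,134), shaker (171,279), squat (170,393) and spice (169,546). Each is within about 2 mm of the expected pixel for its pad, and the gripper is clear.

```bash
python3 -c "
from cell import bot
print(bot.close_job(),bot.read_clock())"
```

```text
the job is handed in; nothing more can be done
the job is handed in; nothing more can be done
```

The job is handed in: all four containers stand upright and released on the new rack in the same left-to-right order (honey jar, shaker, squat jar, spice jar), each within about 2–3 mm of its pad centre in the last camera check, after roughly 50 of the 112 s.

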